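# Close the gap in the wooden desk organiser

## Robot

A 7-joint arm with a two-finger parallel gripper is mounted at the origin on a cart in front of the work surface, level with it; the furniture and walls round the work are solid. World frame = base frame: x ahead of the robot, y to its left, z up, the work surface at z = 0. Lengths are in m, angles in rad, forces in N, time in s.
With the tool pointing down it reaches from about 0.425 to 0.925 m from the base axis. Payload 6.8 kg.
Tool frame: the origin (TCP) lies on the mounting face of the last link; the fingertips stand 173 mm ahead of it and the grasp point (between the pads) lies 155 mm ahead of it; z points along the fingers, y is the direction in which the jaws open and shut (so a half turn about z gives the same grasp; the last joint's range is limited). The gripper opens to 85 mm and grips with 20 to 120 N. Pads are 22 mm wide; open, the fingers measure 114 mm over their backs; the gripper's body (76 mm by 85 mm) begins 54 mm behind the grasp point. The pads swing forward as they close: fully open they stand 13 mm farther back than shut.
Start: joints at [1.173, 0.477, 0.022, 1.555, -0.011, 1.109, -0.083], TCP at [0.193, -0.647, 0.405] pointing down, gripper open.
Joint ranges: [-2.96, 2.96], [-0.34, 2.1], [-1.41, 1.46], [0.24, 2.44], [-1.37, 4.51], [0.17, 1.92], [-2.96, 2.96]. Speed limits (rad/s): [2.39, 2.39, 3.14, 3.14, 3.14, 3.14, 3.14].

## Interface

Orientations are given as a unit quaternion [w, x, y, z].
In Python, from station import sensors, read_camera, bot gives the robot as it stands. The module is installed in compiled form; this text tells all that it offers.
- The arm moves only by the tool play_rows, never from a script. Its argument "commands" is a list of rows, each a list of 4 numbers: the shift along the tool's x, y, z in m, then the turn about the tool's z in degrees. A call has 1 to 20 rows; each row shifts and turns the commanded pose from where the row before left it, along the tool's axes as they then stand; what a row does not reach is not made up. A row lasts 1/10 s, in which the tool goes at most 50 mm and 8.59 degrees, less where a joint would pass 70% of its speed; a pose out of reach is approached as far as the arm can. A call with a gripper value outside its range is refused whole. "claw" is the finger opening in m, from 0 to 0.0854, set as the call begins (left out, the last holds). The fingers move at their own pace and stop on an object; "force" is the grip in N (left out, the last holds). Time passes only in rows, so rows that do not move let the fingers close. It gives the time, the measured TCP pose, the force and the opening at its end, in the units of the state.
- sensors.get_obs(): the state, without advancing time (a new reading comes with each control period).
- read_camera(name): name is "side" or "top"; returns a dict with "frame" (400x640x3 uint8, blue, green, red), "depth" (400x640 float32, m along the optical axis (not along the pixel's ray), 0 where there is no reading), "fx", "fy", "cx", "cy" (pixels), "distortion" ([k1, k2, p1, p2, k3] as OpenCV has them; the pictures are not rectified), "rvec" (rotation vector, rad) and "tvec" (3), from world to camera coordinates, as OpenCV has them. Camera axes: x right, y down, z forward; pixel columns grow to the right and rows downward; lengths in m; the calibration is good to about 2 mm. A picture is of the moment at which its call begins.
- bot.hand_in(): hands the job in, once; it reports no verdict.
The state is a dict: "t": time; "q": joint angles; "joint_vel": joint speeds; "joint_torque": joint torques, N m; "eef_pos": TCP position; "tool_rot": TCP orientation; "contact_force": force on the tool from outside, world axes, zero at the start; "torque": the same for the moment, N m; "gripper_width": opening from 0.0 (shut) to 1.0 (fully open).
Only numpy, scipy, OpenCV 4.12 (cv2) and the standard library are available. Lean on these libraries where they do the work, as an engineer would, in place of code of your own. Each camera call takes 0.05 s, during which the arm holds its last target.

## Task

Join the loose wooden tray to the wooden organiser that is fixed to the desk: butt one short end of it flush against the low end of the organiser (the end away from the pen cup), so that the two make one straight row with no gap. Leave the tray standing flat on the desk, let go of it, and leave the grey tray where it is.

Things in the scene. Friction and masses are not known exactly. Their poses are not given: they have to be found in the camera images.
- end_unit: Pale wood organiser fixed to the desk, 145 mm long: a low open tray (90 long, 54 wide, 36 high) and a 92 mm high pen cup at its far end, the pencil in it 170 mm high. Origin: on the desk, foot of the middle of its low end face, which the loose tray must meet. x runs level along the row from that face to the cup, y across, z up. A flush tray has its origin at x = -42 mm, y = 0 here.
- wood_tray: Loose open-topped tray of the same pale wood, 84 mm long (x), 54 mm wide (y), 36 mm high, walls and floor 4 mm, 0.08 to 0.17 kg, standing on the desk; both ends alike. Origin: centre of its underside, z up.
- grey_tray: Loose grey plastic tray of the same size and shape as the wooden one (84 x 54 x 36 mm, x along its length), which belongs to another set and stays where it is. Origin: centre of its underside, z up.

How it is judged:
At the end, for the whole second after the job is handed in: The wooden tray stands flat on the desk and at rest against the low end of the fixed organiser: gap between the two end faces at most 10 mm, sides in line within 12 mm, and its length in line with the organiser's within 10 degrees (x of wood_tray in the frame of end_unit between -0.052 and -0.036 m and y of wood_tray in the frame of end_unit between -0.012 and 0.012 m and angle between the x axis of wood_tray and the x axis of end_unit, either way round below 0.175 rad and angle between wood_tray's own z axis and vertical below 0.1 rad and height (world z) of wood_tray below 0.008 m and linear speed of wood_tray below 0.02 m/s); the robot touches nothing.
It fails at once if the grey tray is moved by more than 20 mm (distance of grey_tray from where it was at the start of the episode above 0.02 m).
It also fails if it takes over 29 s, if anything falls off the work surface, if the arm or the gripper's body presses on something with over 40 N, if the wrist force passes 120 N, or if a joint passes its speed limit or range.

## Working session

There is one attempt and no reset: what is moved stays moved. The work goes in short steps, Python scripts to look and compute and a tool call to move; the robot and the scene stay as the last step left them, time stands still between calls to the robot, and variables do not carry over. Pictures are saved under pics/ and viewed, and the job is handed in when it is done.

Besides the shell and the picture viewer there is one more tool, called after "Request:" as name(argument=value, ...) on one line, values as JSON. play_rows: Moves the arm, as the interface text tells. Its arguments: {"type":"object","properties":{"commands":{"type":"array"},"claw":{"type":"number"},"force":{"type":"number"}},"required":["commands"]}

```bash
mkdir -p pics; cat > h.py <<'E'
import numpy as np, cv2
from station import sensors, read_camera, bot
def grab(n,tag):
    c=read_camera(n); cv2.imwrite(f'pics/{tag}.png',c['frame']); np.savez(f'{tag}.npz',**c); return c
def pts(c):
    K=np.array([[c['fx'],0,c['cx']],[0,c['fy'],c['cy']],[0,0,1.]])
    h,w=c['depth'].shape
    u,v=np.meshgrid(np.arange(w),np.arange(h))
    n=cv2.undistortPoints(np.stack([u,v],-1).reshape(-1,1,2).astype(float),K,np.array(c['distortion'],float)).reshape(h,w,2)
    R=cv2.Rodrigues(np.array(c['rvec'],float))[0]; t=np.array(c['tvec'],float).ravel()
    d=c['depth'].astype(float)
    P=np.dstack([n*d[...,None],d])
    W=(P-t)@R
    rays=np.dstack([n,np.ones((h,w))])@R
    return W,rays,-R.T@t
def onplane(rays,C,v,u,z):
    r=rays[int(v),int(u)]; return C+r*(z-C[2])/r[2]
E
python3 - <<'E'
from h import *
for n in('top','side'):
    c=grab(n,n+'0'); W,r,C=pts(c); print(n,C,(c['depth']>0).mean())
o=sensors.get_obs(); print({k:np.round(v,3) for k,v in o.items()})
E
```

```text
top [ 0.40376839 -0.30576129  0.8889784 ] 0.9960703125
side [0.32095096 0.36620867 0.54664744] 0.995890625
{'t': np.float64(0.1), 'q': array([ 1.173,  0.478,  0.022,  1.556, -0.012,  1.109, -0.083]), 'joint_vel': array([-0.001, -0.002, -0.   , -0.001, -0.001,  0.   , -0.   ]), 'joint_torque': array([ 4.0000e-03, -5.9776e+01,  1.6140e+00, -2.8195e+01,  1.3000e-02,
        5.0000e-03,  0.0000e+00]), 'eef_pos': array([ 0.193, -0.647,  0.404]), 'tool_rot': array([-0.001,  0.99 ,  0.144, -0.   ]), 'contact_force': array([-0.333, -0.667,  0.147]), 'torque': array([ 0.021,  0.025, -0.014]), 'gripper_width': np.float64(0.998)}
```

View pics/top0.png

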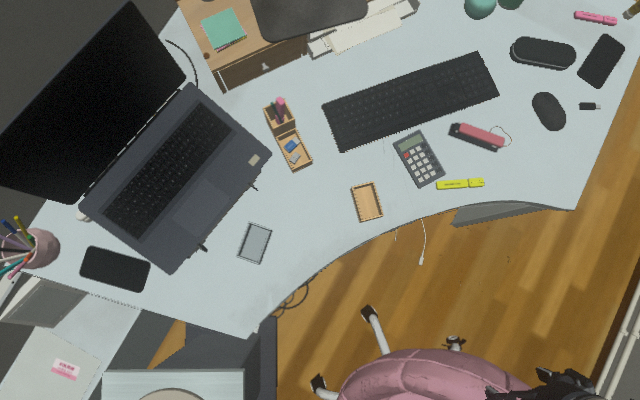

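View pics/side0.png

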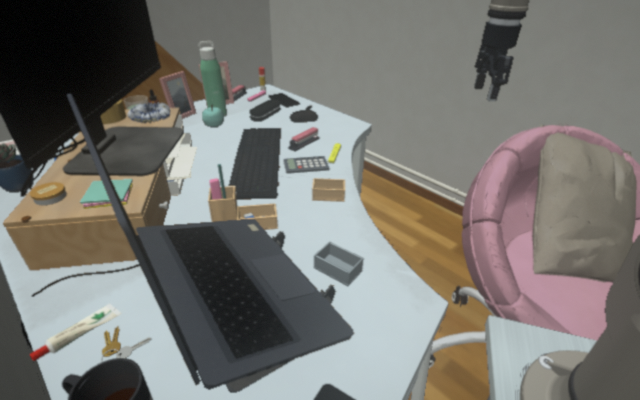

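The top view shows the organiser with its cup at about (280,113) and its low end near (300,168). The wood tray is at (367,201) and the grey tray at (254,243). The side view shows the same layout, with the laptop close by the organiser. Next I'll measure the rims.

```bash
cat >> h.py <<'E'
def rim(c,box,show=True,zlo=.027,zhi=.045,col=None):
    W,r,C=pts(c); u0,u1,v0,v1=box
    m=np.zeros(W.shape[:2],bool); m[v0:v1,u0:u1]=True
    m&=(W[...,2]>zlo)&(W[...,2]<zhi)
    if col is not None: m&=col(c['frame'])
    n,l,s,_=cv2.connectedComponentsWithStats(m.astype(np.uint8),connectivity=8)
    P=W[m]; return P,m
def wood(f):
    h=cv2.cvtColor(f,cv2.COLOR_BGR2HSV); return (h[...,0]>5)&(h[...,0]<25)&(h[...,1]>70)
E
python3 - <<'E'
from h import *
c=dict(np.load('top0.npz'))
W,r,C=pts(c)
for nm,b,cf in(('wood',(340,395,172,230),None),('grey',(225,280,215,270),None),('org',(255,325,85,180),None)):
    P,m=rim(c,b,zlo=.028,zhi=.045)
    n,l,s,_=cv2.connectedComponentsWithStats(m.astype(np.uint8)); print(nm,s[1:].tolist())
    k=1+np.argmax(s[1:,4]); P=W[l==k]
    q=P[:,:2].astype(np.float32); (cx,cy),(w,h),a=cv2.minAreaRect(q*1000)
    print((cx,cy),(w,h),a,P[:,2].min(),P[:,2].max(),np.round(cv2.boxPoints(((cx,cy),(w,h),a)),0).tolist())
f=c['frame'][70:280,220:400]; cv2.imwrite('pics/crop.png',cv2.resize(f,None,fx=2.85,fy=2.85,interpolation=cv2.INTER_CUBIC))
print('z desk',[W[v,u].round(3).tolist() for v,u in((190,320),(220,310),(215,367),(155,291),(185,252),(247,203),(120,300),(240,362))])
E
```

```text
wood [[351, 181, 33, 41, 234]]
(529.9314575195312, -444.37542724609375) (84.09725189208984, 54.39113235473633) 14.752656936645508 0.028007401461928625 0.03962223687594986 [[482.0, -429.0], [496.0, -481.0], [578.0, -460.0], [564.0, -407.0]]
grey [[236, 222, 35, 43, 231]]
(436.8690185546875, -184.3022918701172) (54.19121551513672, 84.27997589111328) 70.51895904541016 0.028064669393889408 0.038968987497915136 [[388.0, -196.0], [468.0, -224.0], [486.0, -173.0], [406.0, -145.0]]
org [[284, 108, 6, 12, 12], [268, 112, 13, 12, 34], [281, 117, 3, 5, 9], [265, 118, 1, 1, 1], [266, 120, 1, 1, 1], [267, 122, 1, 1, 1], [268, 124, 1, 1, 1], [269, 126, 1, 1, 1], [273, 126, 39, 45, 264], [270, 128, 1, 1, 1], [271, 130, 1, 1, 1], [272, 132, 1, 1, 1], [255, 169, 6, 10, 23]]
(659.3613891601562, -273.2667541503906) (99.21055603027344, 54.04975891113281) 26.340871810913086 0.028008324887964984 0.04473905920651335 [[603.0, -271.0], [627.0, -319.0], [716.0, -275.0], [692.0, -227.0]]
z desk [[0.562, -0.338, -0.002], [0.49, -0.313, -0.002], [0.5, -0.448, 0.002], [0.647, -0.269, 0.005], [0.562, -0.185, 0.068], [0.428, -0.075, 0.042], [0.738, -0.291, -0.002], [0.442, -0.436, -0.003]]
```

View pics/crop.png

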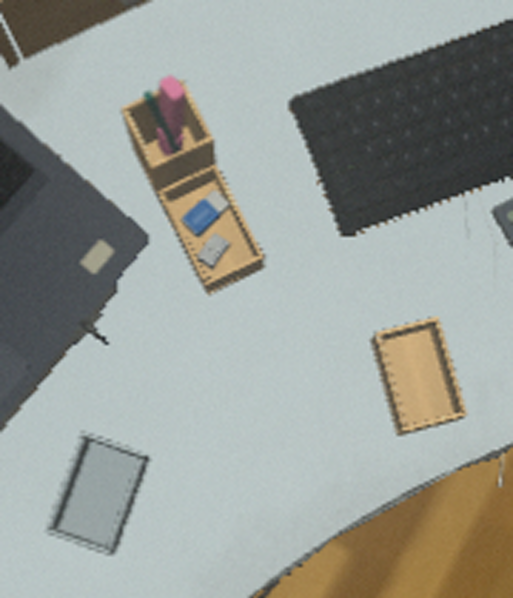

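Both trays measure 84 x 54 mm, as they should. The wood tray is at (0.530, -0.444), yaw 14.8°. The organiser's end face centre is at (0.615, -0.295), yaw 26.3°. Now I'll work out the moves in tool axes.

```bash
cat >> h.py <<'E'
from scipy.spatial.transform import Rotation as Ro
def delta(x,y,z,yaw):
    o=sensors.get_obs(); q=o['tool_rot']; R=Ro.from_quat([q[1],q[2],q[3],q[0]]).as_matrix()
    cur=np.degrees(np.arctan2(R[1,0],R[0,0])); d=np.array([x,y,z])-o['eef_pos']
    dy=(yaw-cur+90)%180-90
    print('t',round(o['t'],2),'pos',o['eef_pos'].round(4),'yaw',cur.round(2),'tilt z',R[:,2].round(4),'F',o['contact_force'].round(1),'w',round(float(o['gripper_width']),3),'delta tool',(R.T@d).round(4),'turn',round(-dy,2))
E
python3 -c "
from h import *
delta(.530,-.444,.405,14.75)"
```

```text
t 0.1 pos [ 0.1929 -0.6466  0.4038] yaw 16.61 tilt z [-6.0e-04  1.5e-03 -1.0e+00] F [-0.3 -0.7  0.1] w 0.998 delta tool [ 0.381  -0.0978 -0.0011] turn 1.86
```

Request:
play_rows(commands=[[0.02,-0.005,0,0.2],[0.038,-0.01,0,0.2],[0.038,-0.01,0,0.2],[0.038,-0.01,0,0.2],[0.038,-0.01,0,0.2],[0.038,-0.01,0,0.2],[0.038,-0.01,0,0.2],[0.038,-0.01,0,0.2],[0.038,-0.01,0,0.2],[0.038,-0.01,0,0],[0.019,-0.003,0,0],[0,0,0,0],[0,0,0,0]], claw=0.0854)

```text
t: 1.4
eef_pos: [0.5326, -0.4508, 0.4042]
tool_rot: [0.0, 0.992, 0.128, -0.001]
contact_force: [0.1, -0.2, -0.8]
gripper_width: 1.004
```

```bash
python3 -c "
from h import *
delta(.530,-.444,.178,14.75)"
```

```text
t 1.4 pos [ 0.5326 -0.4508  0.4042] yaw 14.76 tilt z [-1.7e-03 -4.0e-04 -1.0e+00] F [ 0.1 -0.2 -0.8] w 1.004 delta tool [-0.0004 -0.0072  0.2262] turn 0.01
```

Request:
play_rows(commands=[[0,-0.004,0.02,0],[0,-0.003,0.035,0],[0,0,0.035,0],[0,0,0.035,0],[0,0,0.025,0],[0,0,0.01,0],[0,0,0,0],[0,0,0,0]])

```text
t: 2.2
eef_pos: [0.5313, -0.4444, 0.2461]
tool_rot: [0.001, 0.992, 0.128, 0.0]
contact_force: [0.5, -0.0, 1.3]
gripper_width: 1.001
```

```bash
python3 -c "
from h import *
delta(.530,-.444,.178,14.75)
grab('side','side1');grab('top','top1')
a=cv2.imread('pics/side1.png')[120:280,220:440];b=cv2.imread('pics/top1.png')[120:280,280:440]
cv2.imwrite('pics/c1.png',np.hstack([cv2.resize(a,(440,320)),cv2.resize(b,(320,320))]))"
```

```text
t 2.2 pos [ 0.5313 -0.4444  0.2461] yaw 14.72 tilt z [ 0.0012 -0.0015 -1.    ] F [ 0.5 -0.   1.3] w 1.001 delta tool [-0.0012 -0.0008  0.0681] turn -0.03
```

View pics/c1.png

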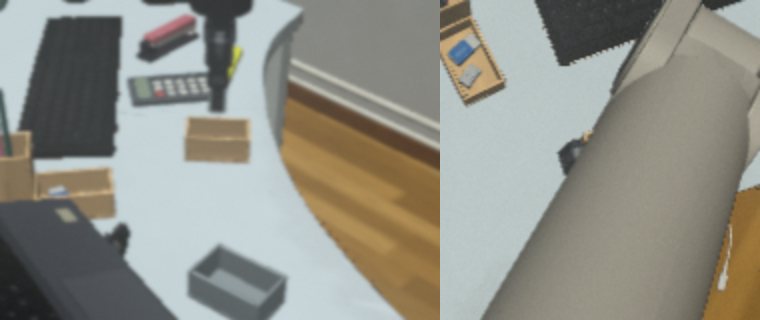

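In the side crop, the near finger at (218,100) hangs above the tray at (218,140), in line with it. The tray hasn't been touched, so I'll descend the rest of the way.

Request:
play_rows(commands=[[-0.001,-0.001,0.015,0],[0,0,0.02,0],[0,0,0.02,0],[0,0,0.013,0],[0,0,0,0],[0,0,0,0]])

```text
t: 2.9
eef_pos: [0.5306, -0.4425, 0.1769]
tool_rot: [0.0, 0.992, 0.129, 0.0]
contact_force: [0.6, 0.0, 0.2]
gripper_width: 0.999
```

```bash
python3 -c "
from h import *
delta(.530,-.444,.178,14.75)"
```

```text
t 2.9 pos [ 0.5306 -0.4425  0.1769] yaw 14.81 tilt z [ 1.e-04 -1.e-04 -1.e+00] F [0.6 0.  0.2] w 0.999 delta tool [-0.0009  0.0013 -0.0011] turn 0.06
```

Request:
play_rows(commands=[[0,0.001,0,0],[0,0,0,0],[0,0,0,0],[0,0,0,0],[0,0,0,0],[0,0,0,0],[0,0,0,0],[0,0,0,0]], claw=0.03, force=30)

```text
t: 3.7
eef_pos: [0.531, -0.4439, 0.1779]
tool_rot: [0.001, 0.992, 0.129, 0.001]
contact_force: [-1.4, 0.2, 6.3]
gripper_width: 0.629
```

```bash
python3 -c "
from h import *
delta(.530,-.444,.178,14.75)"
```

```text
t 3.7 pos [ 0.531  -0.4439  0.1779] yaw 14.79 tilt z [ 0.0015 -0.0013 -1.    ] F [-1.4  0.2  6.3] w 0.629 delta tool [-0.001  -0.0002 -0.0001] turn 0.04
```

Opening is 53.7 mm, so the tray is gripped. Next: lift, then move to a point in line with the organiser and 12 mm short of the face.

Request:
play_rows(commands=[[0,0,-0.01,0],[0,0,-0.02,0],[0,0,0,0],[0,0,0,0]])

```text
t: 4.1
eef_pos: [0.5306, -0.4434, 0.2069]
tool_rot: [0.0, 0.992, 0.129, 0.0]
contact_force: [-0.3, -0.1, -1.4]
gripper_width: 0.628
```

```bash
python3 -c "
from h import *
delta(.5670,-.3187,.208,26.35)"
```

```text
t 4.1 pos [ 0.5306 -0.4434  0.2069] yaw 14.81 tilt z [ 5.e-04 -3.e-04 -1.e+00] F [-0.3 -0.1 -1.4] w 0.628 delta tool [ 0.067  -0.1113 -0.0011] turn -11.54
```

Request:
play_rows(commands=[[0.006,-0.01,0,0],[0.012,-0.02,0,0],[0.014,-0.023,0,0],[0.014,-0.023,0,0],[0.013,-0.022,0,0],[0.008,-0.013,0,0],[0,0,0,-2],[0,0,0,-3.5],[0,0,0,-3.5],[0,0,0,-2.5],[0,0,0,0],[0,0,0,0],[0,0,0,0]])

```text
t: 5.4
eef_pos: [0.5668, -0.3197, 0.2066]
tool_rot: [0.0, 0.974, 0.227, -0.0]
contact_force: [0.6, 0.7, -2.2]
gripper_width: 0.626
```

```bash
python3 -c "
from h import *
delta(.5670,-.3187,.179,26.35)
grab('side','side2');grab('top','top2')
a=cv2.imread('pics/side2.png')[140:300,180:400];b=cv2.imread('pics/top2.png')[90:250,240:400]
cv2.imwrite('pics/c2.png',np.hstack([cv2.resize(a,(440,320)),cv2.resize(b,(320,320))]))"
```

```text
t 5.4 pos [ 0.5668 -0.3197  0.2066] yaw 26.23 tilt z [-3.e-04 -3.e-04 -1.e+00] F [ 0.6  0.7 -2.2] w 0.626 delta tool [ 0.0007 -0.0008  0.0276] turn -0.12
```

View pics/c2.png

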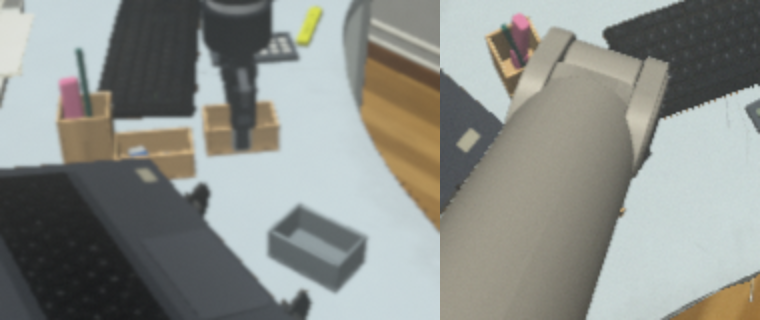

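The side crop shows the tray level in the jaws at (240,125), in line with the organiser at (150,150) and clear of it. I'll lower it, then close the gap slowly.

Request:
play_rows(commands=[[0,-0.001,0.01,-0.1],[0,0,0.012,0],[0,0,0.005,0],[0.003,0,0,0],[0.003,0,0,0],[0.003,0,0,0],[0,0,0,0],[0,0,0,0]])

```text
t: 6.3
eef_pos: [0.5748, -0.314, 0.1797]
tool_rot: [0.0, 0.974, 0.229, 0.0]
contact_force: [-0.6, -0.6, -1.9]
gripper_width: 0.629
```

```bash
python3 -c "
from h import *
c=np.cos(np.radians(26.35));s=np.sin(np.radians(26.35))
delta(.615-.041*c,-.295-.041*s,.178,26.35)
c=grab('side','side3')
cv2.imwrite('pics/c3.png',cv2.resize(c['frame'][170:240,200:340],None,fx=5,fy=5,interpolation=cv2.INTER_CUBIC))"
```

```text
t 6.3 pos [ 0.5748 -0.314   0.1797] yaw 26.42 tilt z [ 1.e-04 -1.e-04 -1.e+00] F [-0.6 -0.6 -1.9] w 0.629 delta tool [0.0034 0.0008 0.0017] turn 0.07
```

View pics/c3.png

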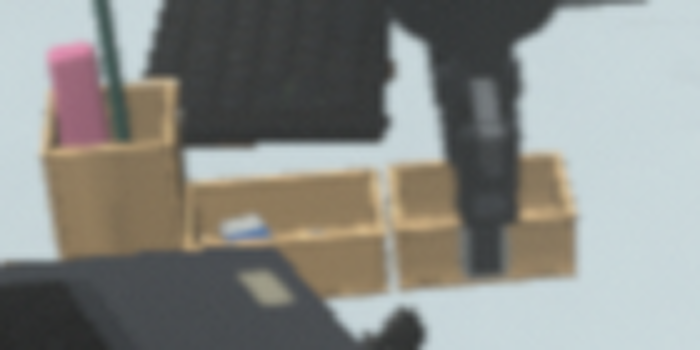

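The gap at about (388,220) is roughly 3-4 mm, which matches the computed value. I'll close it gently.

Request:
play_rows(commands=[[0.001,0.0005,0.001,0],[0.001,0,0,0],[0.001,0,0,0],[0.001,0,0,0],[0,0,0,0],[0,0,0,0]])

```text
t: 6.95
eef_pos: [0.5784, -0.3128, 0.1787]
tool_rot: [0.0, 0.974, 0.228, -0.0]
contact_force: [-1.5, -0.2, -1.1]
gripper_width: 0.627
```

```bash
python3 -c "
from h import *
c=np.cos(np.radians(26.35));s=np.sin(np.radians(26.35))
delta(.615-.041*c,-.295-.041*s,.178,26.35)
c=grab('side','side4')
cv2.imwrite('pics/c4.png',cv2.resize(c['frame'][170:240,200:340],None,fx=5,fy=5,interpolation=cv2.INTER_CUBIC))"
```

```text
t 6.95 pos [ 0.5784 -0.3128  0.1787] yaw 26.4 tilt z [-1.e-04 -1.e-04 -1.e+00] F [-1.5 -0.2 -1.1] w 0.627 delta tool [-0.0003  0.0003  0.0007] turn 0.05
```

View pics/c4.png

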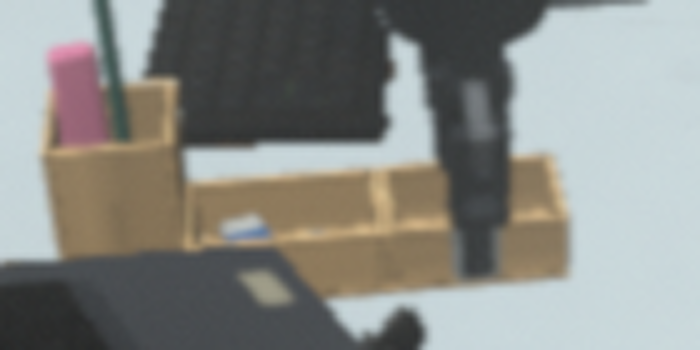

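The gap is no longer visible at (385,230), and contact force is about 1.5 N. I'll nudge forward, set it down and release.

Request:
play_rows(commands=[[0.001,0,0.0005,0],[0,0,0.0005,0],[0,0,0,0]])

```text
t: 7.3
eef_pos: [0.5787, -0.3129, 0.1778]
tool_rot: [0.0, 0.974, 0.228, -0.001]
contact_force: [-5.3, -1.5, 3.6]
gripper_width: 0.628
```

Request:
play_rows(commands=[[0,0,0,0],[0,0,0,0],[0,0,0,0],[0,0,0,0],[0,0,0,0],[0,0,0,0]], claw=0.0854)

```text
t: 7.9
eef_pos: [0.5795, -0.3123, 0.1777]
tool_rot: [0.0, 0.974, 0.228, 0.0]
contact_force: [-0.9, 0.3, -0.1]
gripper_width: 1.0
```

Released. Now straight up, then back towards the start so the top camera can see.

Request:
play_rows(commands=[[0,0,-0.01,0],[0,0,-0.025,0],[0,0,-0.04,0],[0,0,-0.04,0],[0,0,-0.04,0],[0,0,-0.04,0],[0,0,-0.03,0],[-0.01,0.02,0,0],[-0.02,0.035,0,0],[-0.02,0.035,0,0],[-0.02,0.035,0,0],[-0.02,0.035,0,0],[-0.02,0.035,0,0],[-0.02,0.035,0,0],[-0.01,0.02,0,0],[0,0,0,0],[0,0,0,0]])

```text
t: 9.6
eef_pos: [0.5651, -0.5984, 0.4028]
tool_rot: [-0.0, 0.974, 0.228, 0.0]
contact_force: [0.1, -0.9, 0.0]
gripper_width: 1.0
```

```bash
python3 - <<'E'
from h import *
delta(.5,-.5,.4,26)
s=grab('side','side5'); c=grab('top','top5'); W,r,C=pts(c)
for nm,b in(('row',(255,335,85,210)),('grey',(225,280,215,270))):
    P,m=rim(c,b,zlo=.028,zhi=.040)
    n,l,st,_=cv2.connectedComponentsWithStats(m.astype(np.uint8)); 
    k=1+np.argmax(st[1:,4]); P=W[l==k]
    q=P[:,:2].astype(np.float32); R=cv2.minAreaRect(q*1000)
    print(nm,R,np.round(cv2.boxPoints(R)).tolist(),P[:,2].max())
a=cv2.resize(s['frame'][150:290,180:380],(400,280));b=cv2.resize(c['frame'][80:220,220:360],(400,400))
cv2.imwrite('pics/c5.png',np.hstack([cv2.copyMakeBorder(a,0,120,0,0,0),b]))
E
```

```text
t 9.6 pos [ 0.5651 -0.5984  0.4028] yaw 26.38 tilt z [ 2.e-04  8.e-04 -1.e+00] F [ 0.1 -0.9  0. ] w 1.0 delta tool [-0.0146 -0.117   0.0028] turn 0.38
row ((619.0875244140625, -292.9347839355469), (177.91668701171875, 54.45246124267578), 25.950605392456055) [[527.0, -307.0], [551.0, -356.0], [711.0, -278.0], [687.0, -230.0]] 0.03997699154624873
grey ((436.90106201171875, -184.094482421875), (54.44204330444336, 84.20328521728516), 69.90462493896484) [[388.0, -195.0], [467.0, -224.0], [486.0, -173.0], [407.0, -144.0]] 0.03932203452717615
```

View pics/c5.png

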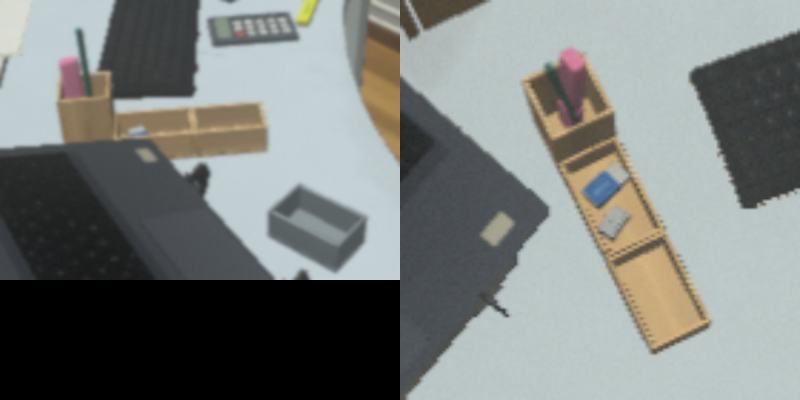

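Both views show one straight, unbroken row, with the joint at (640,245) in the top crop. Its rim is 54.5 mm wide overall, and the tray's outer end is 84 mm from the face. The grey tray is unmoved.

```bash
python3 -c "
from station import bot
print(bot.hand_in())"
```

```text
the job is handed in; nothing more can be done
None
```

The wooden tray now butts against the low end of the organiser in one straight row, and I handed the job in at about 9.7 s of the 29 s allowed. I gripped it across its width, carried it over and slid it up until it touched (about 5 N). I then let go and backed the arm well clear.

My last checks, from the cameras after release:
- **Gap:** the tray's outer end is about 84 mm from the organiser's face, which is the tray's own length. No gap shows in either view.
- **Alignment:** the whole row fits a rectangle 54.5 mm wide at 26.0°, against 26.3° for the organiser alone. The two pieces are 54 mm wide, so the sides are in line.
- **Standing flat:** I saw no tilt in the side view. The tray went down at the height it was picked up from, to within 0.2 mm.
- **Grey tray:** its centre moved 0.2 mm between measurements, which is within measuring error.

No check failed or disagreed. The camera calibration is only good to about 2 mm, so the gap and alignment figures carry that uncertainty.

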